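Lengthen a telescoping stone holder and lay the oil stone in it

TASK

The sharpening-stone holder on the bench is telescoped in too short for the long grey oil stone. Squeeze in its two brass spring buttons, one on each side of the tube, and pull the blue sleeve out to its last hole, so that both buttons have popped out again there (they will also catch at the hole in between). Then lay the oil stone flat in the holder, down between the cheeks and end stops of both ends, and leave the chisel, the glue bottle and the tape measure where they are.

Things in the scene. Friction and masses are not known exactly. Their poses are not given: they have to be found in the camera images.
- holder: Stone holder screwed to the bench: grey pedestal (fixed end), square aluminium inner tube, blue sleeve with blue pedestal (moving end). Tube axis is level, 45 mm above the bench. Origin: on the bench, below the midpoint of the two buttons; x along the tube from the fixed to the moving end, the way the sleeve is pulled out; y to the left button's side; z up. Feet 90 mm wide.
- sleeve (a joint): How far the sleeve is pulled out, m: 0 = first hole (start), 0.040 = middle hole, 0.080 = last hole, 0.090 = end stop. About 0.8 mm play either way in a hole. Slides with some 3 N of friction plus that of the trapped buttons. With the buttons out through a hole it is locked, and pulling harder does not free it.
- sleeve_face (a point): Where the sleeve meets its blue pedestal, on the tube axis; 48 mm ahead (holder x) of the buttons at the start, and it moves with the sleeve. The sleeve, 40 mm square outside (25 to 65 mm above the bench), 2.5 mm wall, runs from here 140 mm back towards the fixed end. Beyond here are only the pedestal, 42 mm long, and its tray.
- button_left (a joint): Left button, how far it is pressed, m: 0 = out, 6 mm proud of the sleeve; 0.006 = flush with the sleeve; 0.0085 = trapped under the sleeve between holes. Spring: 3 N at first touch, 5 N flush. Once it is flush, pulling the sleeve makes the hole's edge push the dome under; trapped, it needs no pressing and pops out by itself at the next hole.
- button_right (a joint): Right button, the same, on the -y side of the holder.
- button_left_top (a point): Tip of the left button, a domed brass pin 14 mm in diameter that moves along the holder's y. When out, the tip is 26 mm from the tube axis (52 mm across both tips), 45 mm above the bench. The buttons belong to the inner tube: they stay at holder x = 0 while the sleeve and its holes move past.
- button_right_top (a point): Tip of the right button, the mirror image of the left.
- seat (a point): Centre of the stone's underside when it lies in place (sleeve at the last hole), with the holder's axes: 15.5 mm ahead of the buttons, 76 mm above the bench, the height of both tray floors. Each tray has flared cheeks 38 mm apart at the floor and a flared end wall, tops at 91 mm. End walls are 205 mm apart with the sleeve in, 285 mm at the last hole.
- oil_stone: Long dark grey sharpening stone, 30 x 275 x 16 mm, about 0.4 kg, lying flat on the bench in front of the holder. Origin: centre of its underside; y along its length, z up. Either end may go to either end of the holder.
- chisel: Wooden-handled chisel, 225 mm long, lying behind the holder; a bystander. Origin: centre of its underside, y along its length.
- glue_bottle: White glue bottle with an orange tip, 54 mm in diameter and 115 mm tall, standing to the right; a bystander. Origin: centre of its base.
- tape_measure: Yellow tape measure, 72 x 80 x 30 mm, to the right; a bystander. Origin: centre of its underside.

How it is judged:
By the outcome, as a careful person would: the job done as asked, in the order asked, and still so for the second after the job is handed in, with the robot touching nothing.
It also fails if it takes over 58 s, if anything falls off the work surface, if the arm or the gripper's body presses on something with over 40 N, if the wrist force passes 120 N, or if a joint passes its speed limit or range.

ROBOT

A 6-joint arm with a two-finger parallel gripper is mounted at the origin on a cart in front of the work surface, level with it; the furniture and walls round the work are solid. World frame = base frame: x ahead of the robot, y to its left, z up, the work surface at z = 0. Lengths are in m, angles in rad, forces in N, time in s.
With the tool pointing down it reaches from about 0.225 to 0.725 m from the base axis. Payload 3.1 kg.
Tool frame: the origin (TCP) lies on the front face of the gripper's body, between the roots of the fingers; the fingertips stand 73 mm ahead of it and the grasp point (between the pads) lies 54 mm ahead of it; z points along the fingers, y is the line along which they close (so a half turn about z gives the same grasp; the last joint's range is limited). The gripper opens to 85 mm and grips with 20 to 120 N. Pads are 22 mm wide; open, the fingers measure 114 mm over their backs; the gripper's body (76 mm by 85 mm) begins 54 mm behind the grasp point. The pads swing forward as they close: fully open they stand 13 mm farther back than shut.
Start: joints at [-1.444, 0.048, 0.099, 1.622, 0, 1.443], TCP at [0.132, -0.508, 0.304] pointing down, gripper open.
Joint ranges: [-2.91, 2.91], [-0.99, 1.94], [-1.21, 1.42], [-2.12, 2.29], [-1.49, 1.47], [-3.14, 3.14]. Speed limits (rad/s): [2.79, 2.79, 3.14, 3.14, 3.14, 3.14].

INTERFACE

Orientations are given as a rotation vector (axis times angle).
In Python, from cell import r, eyes, spot_in gives the robot as it stands. The module is installed in compiled form; this text tells all that it offers.
- The arm moves only by the tool step_arm, never from a script. Its argument "plan" is a list of rows, each an object with "dp": the shift along the tool's x, y, z in mm, a list of three; "turn": the turn about the tool's z in rad. A call has exactly 10 rows; each row is the pose to reach, as a shift and turn from the pose commanded when the call began, along the tool's axes at that moment; what a row does not reach only later rows make up. A row lasts 1/12 s, in which the tool goes at most 41.7 mm and 7.16 degrees, less where a joint would pass 70% of its speed; a pose out of reach is approached as far as the arm can. A call with a gripper value outside its range is refused whole. "claw" is the gripper's target within -1 to 1 (shut at 1, half-way at 0, fully open at -1), set as the call begins (left out, the last holds). The fingers move at their own pace and stop on an object; "force" is the grip in N (left out, the last holds). Time passes only in rows, so rows that repeat a pose let the fingers close, or fill a call up. It gives the time, the measured TCP pose, the force, the opening and the grip force at its end, in the units of the state.
- r.get_obs(): the state, without advancing time (a new reading comes with each control period).
- eyes.read_camera(name): name is "scene" or "top" or "wrist"; returns the picture (420x560x3 uint8, red, green, blue); there is no depth.
- eyes.camera_info(name): a dict with "vertical_fov" (degrees; the focal length in pixels is half the picture's height over the tangent of half this angle, whatever the lens; pixels are square), "cx", "cy" (the principal point, pixels), "R" (3x3) and "t" (3): a world point X has camera coordinates R X + t; the wrist camera has in their place "T_tool_cam" (4x4, takes a point from camera to tool coordinates, whose origin is the TCP and whose axes are the flange's). Camera axes: x right, y down, z forward; pixel columns grow to the right and rows downward; lengths in m; the calibration is good to about 2 mm. A picture is of the moment at which its call begins: read the wrist's pose just before it. camera_info takes no time and is no camera call.
- r.hand_in(): hands the job in; it is judged then, once.
Trained networks look in the newest picture that a camera, given by its name, has taken for a name from the list of things; names that differ only in an ending like _2 or _b are one class to them, and where a whole thing is asked for, a point or a joint stands for the part that bears it (a point fixed in the world has none). Each returns a list of dicts, best first, with "score" (0 to 1); they miss things now and then, are a little off and sometimes report something else, mostly with a low value. They report only what shows in the picture. A call takes as long as a camera call.
- spot_in(camera, query): "point" ([column, row] in pixels, amid what is visible of it).
The state is a dict: "time": time; "q": joint angles; "qd": joint speeds; "joint_torque": joint torques, N m; "ee_pos": TCP position; "eef_rot": TCP orientation; "contact_force": force on the tool from outside, world axes, zero at the start; "wrist_torque": the same for the moment, N m; "width": opening from 0.0 (shut) to 1.0 (fully open); "finger_force": force on a finger pad.
Only numpy, scipy, OpenCV 4.12 (cv2) and the standard library are available. Lean on these libraries where they do the work, as an engineer would, in place of code of your own. Each camera call takes 0.05 s, during which the arm holds its last target. There are 200 camera calls.

## Working session

There is one attempt and no reset: what is moved stays moved. The work goes in short steps, Python scripts to look and compute and a tool call to move; the robot and the scene stay as the last step left them, time stands still between calls to the robot, and variables do not carry over. Pictures are saved under pics/ and viewed, at most 10 in all, crops included, and the job is handed in when it is done.

Besides the shell and the picture viewer there is one more tool, called after "Request:" by a JSON object that holds its "op" and its "data", one argument or row to a line. step_arm: Moves the arm, as the interface text tells. Its arguments: {"type":"object","properties":{"plan":{"type":"array"},"claw":{"type":"number"},"force":{"type":"number"}},"required":["plan"]}

```bash
mkdir -p pics
cat > h.py <<'E'
import numpy as np, cv2
from scipy.spatial.transform import Rotation as Ro
from cell import r, eyes, spot_in
def cam(name):
    i=eyes.camera_info(name); f=210/np.tan(np.radians(i["vertical_fov"]/2))
    if "R" in i: return f,i["cx"],i["cy"],np.array(i["R"]),np.array(i["t"])
    o=r.get_obs(); T=np.eye(4);T[:3,:3]=Ro.from_rotvec(o["eef_rot"]).as_matrix();T[:3,3]=o["ee_pos"]
    W=np.linalg.inv(T@np.array(i["T_tool_cam"])); return f,i["cx"],i["cy"],W[:3,:3],W[:3,3]
def up(c,p,z):
    f,cx,cy,R,t=c; d=R.T@np.array([(p[0]-cx)/f,(p[1]-cy)/f,1]); C=-R.T@t
    return C+d*(z-C[2])/d[2]
def proj(c,X):
    f,cx,cy,R,t=c; q=R@np.array(X)+t; return [cx+f*q[0]/q[2],cy+f*q[1]/q[2]]
def snap(name,fn):
    im=eyes.read_camera(name); cv2.imwrite("pics/"+fn,cv2.cvtColor(im,cv2.COLOR_RGB2BGR)); return im
E
python3 - <<'E'
from h import *
np.set_printoptions(precision=4,suppress=True)
o=r.get_obs();print({k:np.round(v,4) for k,v in o.items()})
for n in ["top","scene"]:
    snap(n,n+"0.png"); c=cam(n); print(n,c[0],-c[3].T@c[4])
    for q,z in [("holder",.045),("sleeve_face",.045),("button_left_top",.045),("button_right_top",.045),("oil_stone",.016),("chisel",.01),("glue_bottle",.06),("tape_measure",.03)]:
        for s in spot_in(n,q)[:2]: print(q,np.round(s["score"],2),np.round(s["point"],1),up(c,s["point"],z))
print(eyes.camera_info("wrist"))
E
```

```text
{'time': np.float64(0.0), 'q': array([-1.4438,  0.0487,  0.0976,  1.622 , -0.    ,  1.443 ]), 'qd': array([ 0.0006, -0.0001, -0.0004, -0.001 , -0.0013,  0.0007]), 'joint_torque': array([ -0.0004, -33.8779,  32.0016,   0.0201,  -0.0001,  -0.    ]), 'ee_pos': array([ 0.1323, -0.5076,  0.3027]), 'eef_rot': array([-3.1138, -0.3989,  0.    ]), 'contact_force': array([-0.8602, -0.349 ,  0.3949]), 'wrist_torque': array([ 0.0435, -0.0288, -0.0087]), 'finger_force': np.float64(0.0), 'width': np.float64(0.9977)}
top 406.56855363851207 [ 0.4584 -0.1551  1.0064]
holder 0.57 [238.2 204.6] [ 0.5506 -0.0545  0.045 ]
sleeve_face 0.76 [257.1 200.7] [ 0.5586 -0.0997  0.045 ]
oil_stone 0.84 [223.5 251.4] [ 0.4406 -0.0137  0.016 ]
oil_stone 0.32 [240.9 203.6] [ 0.5557 -0.0581  0.016 ]
chisel 0.67 [258.4 145.7] [ 0.7002 -0.1041  0.01  ]
glue_bottle 0.87 [362.3 160.9] [ 0.6442 -0.3508  0.06  ]
tape_measure 0.75 [363.6 228.6] [ 0.4856 -0.3523  0.03  ]
scene 389.2790518840163 [0.2881 0.4046 0.6003]
holder 0.67 [263.9 268.6] [ 0.5584 -0.0374  0.045 ]
sleeve_face 0.75 [280.  249.7] [ 0.5537 -0.0972  0.045 ]
button_right_top 0.37 [264.2 267.6] [ 0.5591 -0.04    0.045 ]
oil_stone 0.73 [309.7 318.9] [0.4407 0.0107 0.016 ]
chisel 0.77 [225.8 236.6] [ 0.6995 -0.1137  0.01  ]
glue_bottle 0.86 [294.5 177.2] [ 0.6294 -0.3283  0.06  ]
tape_measure 0.64 [354.9 199.7] [ 0.4748 -0.3425  0.03  ]
{'vertical_fov': 68.02493892672564, 'cx': 281.26891017700837, 'cy': 208.71776294743168, 'T_tool_cam': array([[ 0.0005, -0.9462, -0.3236,  0.0835],
       [ 1.    ,  0.0004,  0.0006,  0.0001],
       [-0.0005, -0.3236,  0.9462, -0.0706],
       [ 0.    ,  0.    ,  0.    ,  1.    ]])}
```

View pics/top0.png

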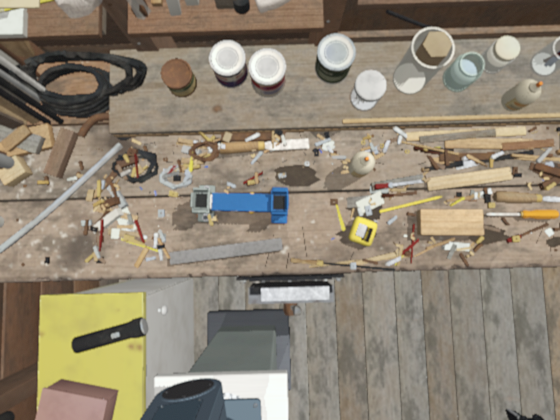

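View pics/scene0.png

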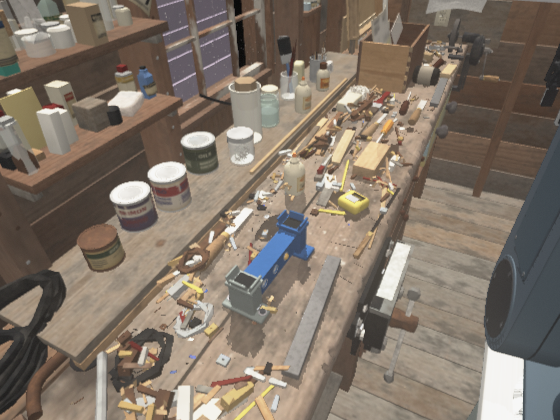

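The top view shows the holder running along world −y, with the grey fixed end at column ~200 and the blue end at ~285, row ~204. The stone lies in front of it at columns 168–285, row ~250. The scene view agrees. Next I move the wrist camera over them.

Request:
{"op": "step_arm", "data": {
  "plan": [
    {"dp": [32,-25,0],"turn": -0.12},
    {"dp": [64,-49,0],"turn": -0.24},
    {"dp": [96,-74,0],"turn": -0.36},
    {"dp": [128,-98,0],"turn": -0.48},
    {"dp": [160,-123,0],"turn": -0.6},
    {"dp": [192,-147,0],"turn": -0.72},
    {"dp": [224,-172,0],"turn": -0.84},
    {"dp": [256,-196,0],"turn": -0.96},
    {"dp": [288,-221,0],"turn": -1.08},
    {"dp": [320,-245,0],"turn": -1.2}
  ],
  "claw": -1,
  "force": 60
}}

```text
time: 1.73
ee_pos: [0.381, -0.1885, 0.3043]
eef_rot: [2.34, 2.095, 0.0]
contact_force: [0.4, -1.4, 0.2]
width: 1.0
finger_force: 0.0
```

```bash
cat >> h.py <<'E'
def rel(p,yaw):
    "dp mm and turn to bring TCP to world p with tool-x yaw (rad), tool down"
    o=r.get_obs(); M=Ro.from_rotvec(o["eef_rot"]).as_matrix()
    y0=np.arctan2(M[1,0],M[0,0]); d=(yaw-y0+np.pi)%(2*np.pi)-np.pi
    print("dp",np.round(1000*M.T@(np.array(p)-o["ee_pos"]),1),"turn",round(-d,3),"| pos",np.round(o["ee_pos"],4),"yaw",round(y0,3),"t",round(float(o["time"]),2),"F",np.round(o["contact_force"],1))
E
python3 -c "
from h import *
rel([.49,-.05,.30],np.pi/2)"
```

```text
dp [149.6  93.1   4.3] turn -0.11 | pos [ 0.381  -0.1885  0.3043] yaw 1.461 t 1.73 F [ 0.4 -1.4  0.2]
```

Request:
{"op": "step_arm", "data": {
  "plan": [
    {"dp": [25,15,1],"turn": -0.02},
    {"dp": [50,31,2],"turn": -0.04},
    {"dp": [75,46,3],"turn": -0.06},
    {"dp": [100,62,4],"turn": -0.08},
    {"dp": [125,78,4],"turn": -0.1},
    {"dp": [150,93,4],"turn": -0.11},
    {"dp": [150,93,4],"turn": -0.11},
    {"dp": [150,93,4],"turn": -0.11},
    {"dp": [150,93,4],"turn": -0.11},
    {"dp": [150,93,4],"turn": -0.11}
  ]
}}

```text
time: 2.57
ee_pos: [0.4895, -0.0528, 0.3]
eef_rot: [2.229, 2.213, -0.001]
contact_force: [0.3, 0.7, 0.0]
width: 0.999
finger_force: 0.0
```

Run:
```python
from h import *
np.set_printoptions(precision=4,suppress=True)
rel([.49,-.05,.30],np.pi/2)
c=cam("wrist"); snap("wrist","w1.png")
for q,z in [("sleeve_face",.045),("button_left_top",.045),("button_right_top",.045),("oil_stone",.016)]:
    for s in spot_in("wrist",q)[:2]: print(q,np.round(s["score"],2),np.round(s["point"],1),up(c,s["point"],z))
```

```text
dp [2.8 0.5 0. ] turn -0.007 | pos [ 0.4895 -0.0528  0.3   ] yaw 1.564 t 2.57 F [0.3 0.7 0. ]
sleeve_face 0.77 [343.1 229.6] [ 0.5593 -0.1064  0.045 ]
button_right_top 0.64 [346.5 178.3] [ 0.5595 -0.047   0.045 ]
oil_stone 0.92 [239.9 128.2] [0.4442 0.0035 0.016 ]
```

View pics/w1.png

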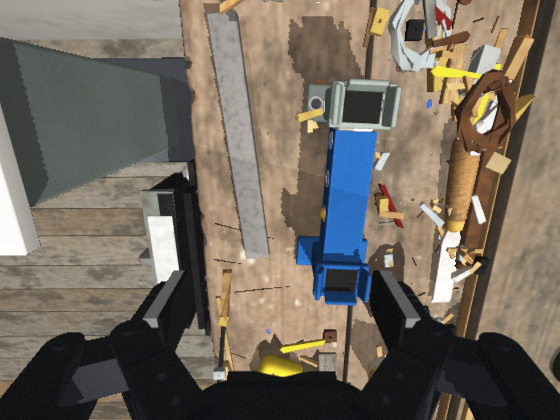

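The wrist view shows the sleeve (blue, columns 325–375, rows 130–240), the near brass button at about (323,213), and the stone from about (222,10) to (257,257). Now I'll fit their edges.

Run:
```python
from h import *
np.set_printoptions(precision=4,suppress=True)
c=cam("wrist"); im=cv2.imread("pics/w1.png"); hsv=cv2.cvtColor(im,cv2.COLOR_BGR2HSV)
b=((hsv[...,0]>100)&(hsv[...,0]<125)&(hsv[...,1]>140)).astype(np.uint8)
for y in [135,150,170,190,205,213,225,235]:
    x=np.where(b[y,300:400])[0]+300; print(y,x.min(),x.max(),hsv[y,x.min()-2:x.max()+2:4,2], up(c,(x.max()+.5,y),.065)[:2])
br=((hsv[...,0]>15)&(hsv[...,0]<32)&(hsv[...,1]>110)); yy,xx=np.where(br[195:230,312:332]); print("brass",xx.mean()+312,yy.mean()+195,len(xx),xx.min()+312,yy.min()+195,yy.max()+195)
P=[up(c,(0,0),0)]
g=im[...,:].astype(int); s=((hsv[...,1]<45)).astype(np.uint8); s[:, :200]=0; s[:,285:]=0; s[290:]=0
s=cv2.morphologyEx(s,cv2.MORPH_OPEN,np.ones((5,5)))
n,l,st,ce=cv2.connectedComponentsWithStats(s); k=1+st[1:,4].argmax(); print(st[k])
ct=max(cv2.findContours((l==k).astype(np.uint8),0,2)[0],key=cv2.contourArea)[:,0]
W=np.array([up(c,p,.016)[:2] for p in ct]).astype(np.float32)
R=cv2.minAreaRect(W*1000); print("stone rect",R, cv2.boxPoints(R))
v=np.concatenate([im[100:300,280:400],cv2.cvtColor(s*255,cv2.COLOR_GRAY2BGR)[0:200,190:310],im[0:200,190:310]],1)
cv2.imwrite("pics/c1.png",cv2.resize(v,(0,0),fx=2.2,fy=2.2,interpolation=0))
```

```text
135 333 376 [ 96 176 203 203 201 206 207 201 206 203 203 205] [0.5818 0.0001]
150 328 373 [ 83  62 205 203 204 202 201 203 202 207 204 207 188] [ 0.5802 -0.0142]
170 329 371 [ 82 113 201 202 206 203 202 205 203 205 204 195] [ 0.5799 -0.034 ]
190 324 368 [ 98  53 200 188 186 190 207 206 207 203 206 211] [ 0.5787 -0.0546]
205 323 366 [ 91  51 195 187 189 188 189 192 190 183 190 193] [ 0.5779 -0.0707]
213 326 365 [164 199 190 190 190 191 188 187 188 190 199] [ 0.5776 -0.0795]
225 321 363 [ 86  54 202 192 192 191 190 192 189 189 192 196] [ 0.5766 -0.0929]
235 320 362 [ 95  52 204 196 196 191 197 198 195 192 193 184] [ 0.5764 -0.1044]
brass 321.7068965517241 213.1551724137931 58 319 208 219
[ 207   10   62  250 6840]
stone rect ((445.11383056640625, -20.730712890625), (35.63270950317383, 275.5831298828125), 4.553886890411377) [[ 416.4135  115.2113]
 [ 438.2939 -159.5018]
 [ 473.8141 -156.6727]
 [ 451.9337  118.0404]]
```

View pics/c1.png

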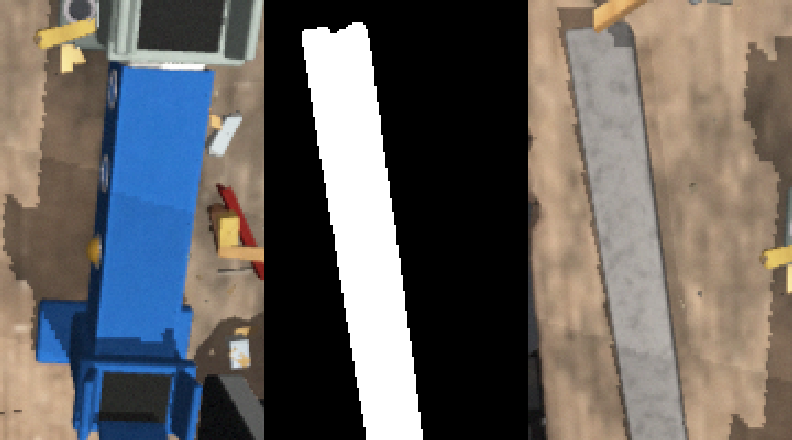

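Run:
```python
from h import *
c=cam("wrist"); print(up(c,(320,213),.045)); rel([.557,-.087,.098],1.519)
```

```text
[ 0.53274529 -0.08629682  0.045     ]
dp [-33.7  67.5 202.1] turn 0.044 | pos [ 0.4897 -0.0528  0.3001] yaw 1.563 t 2.82 F [-0.3  0.1  0.3]
```

Request:
{"op": "step_arm", "data": {
  "plan": [
    {"dp": [-10,20,20],"turn": 0.02},
    {"dp": [-22,45,50],"turn": 0.04},
    {"dp": [-34,68,80],"turn": 0.045},
    {"dp": [-34,68,110],"turn": 0.045},
    {"dp": [-34,68,140],"turn": 0.045},
    {"dp": [-34,68,160],"turn": 0.045},
    {"dp": [-34,68,180],"turn": 0.045},
    {"dp": [-34,68,195],"turn": 0.045},
    {"dp": [-34,68,202],"turn": 0.045},
    {"dp": [-34,68,202],"turn": 0.045}
  ]
}}

```text
time: 3.65
ee_pos: [0.5561, -0.0864, 0.0956]
eef_rot: [-2.275, -2.161, 0.004]
contact_force: [0.4, -0.1, 0.2]
width: 0.998
finger_force: 0.0
```

Run:
```python
from h import *
rel([.558,-.0865,.098],1.519)
c=cam("wrist"); snap("wrist","w2.png")
print(proj(c,[.532,-.0865,.045]),proj(c,[.584,-.0865,.045]))
```

```text
dp [-0.   1.9 -2.4] turn 0.0 | pos [ 0.5561 -0.0864  0.0956] yaw 1.519 t 3.65 F [ 0.4 -0.1  0.2]
[np.float64(228.79460431693772), np.float64(298.14317273816994)] [np.float64(342.89227520947753), np.float64(293.46301683193553)]
```

View pics/w2.png

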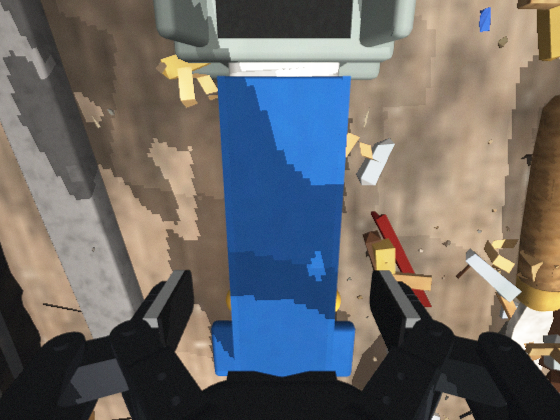

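Both brass buttons show, at about (229,302) and (339,302), centred between the open fingers and about 2 mm further along −y than I assumed.

Request:
{"op": "step_arm", "data": {
  "plan": [
    {"dp": [-2.5,1,-1.5],"turn": 0},
    {"dp": [-2.5,1,-1.5],"turn": 0},
    {"dp": [-2.5,1,-1.5],"turn": 0},
    {"dp": [-2.5,1,-1.5],"turn": 0},
    {"dp": [-2.5,1,-1.5],"turn": 0},
    {"dp": [-2.5,1,-1.5],"turn": 0},
    {"dp": [-2.5,1,-1.5],"turn": 0},
    {"dp": [-2.5,1,-1.5],"turn": 0},
    {"dp": [-2.5,1,-1.5],"turn": 0},
    {"dp": [-2.5,1,-1.5],"turn": 0}
  ],
  "claw": 1,
  "force": 40
}}

```text
time: 4.53
ee_pos: [0.5566, -0.0893, 0.1013]
eef_rot: [-2.276, -2.162, 0.006]
contact_force: [-9.4, -0.2, 10.0]
width: 0.462
finger_force: 42.1
```

Run:
```python
from h import *
o=r.get_obs(); print({k:np.round(v,4) for k,v in o.items()}); print(o["width"]*85)
```

```text
{'time': np.float64(4.5333), 'q': array([-0.277 ,  0.2038, -0.136 ,  1.2348, -0.0024,  1.3452]), 'qd': array([-0.001 ,  0.0008,  0.0018, -0.0008,  0.0001, -0.0012]), 'joint_torque': array([ 9.36900e-01, -3.45027e+01,  3.09076e+01, -3.60570e+00,
        7.80300e-01, -9.10000e-03]), 'ee_pos': array([ 0.5566, -0.0893,  0.1013]), 'eef_rot': array([-2.2763, -2.1622,  0.0063]), 'contact_force': array([-9.3826, -0.238 ,  9.9886]), 'wrist_torque': array([-0.0415,  1.7997, -0.0046]), 'finger_force': np.float64(42.1363), 'width': np.float64(0.4622)}
39.28763163038257
```

Request:
{"op": "step_arm", "data": {
  "plan": [
    {"dp": [-4,0,0],"turn": 0},
    {"dp": [-9,0,0],"turn": 0},
    {"dp": [-14,0,0],"turn": 0},
    {"dp": [-19,0,0],"turn": 0},
    {"dp": [-24,0,0],"turn": 0},
    {"dp": [-29,0,0],"turn": 0},
    {"dp": [-34,0,0],"turn": 0},
    {"dp": [-38,0,0],"turn": 0},
    {"dp": [-41,0,0],"turn": 0},
    {"dp": [-41,0,0],"turn": 0}
  ],
  "force": 60
}}

```text
time: 5.37
ee_pos: [0.5546, -0.1289, 0.1013]
eef_rot: [-2.273, -2.162, 0.002]
contact_force: [-9.7, 3.1, 10.2]
width: 0.459
finger_force: 59.2
```

Run:
```python
from h import *
o=r.get_obs(); print({k:np.round(v,4) for k,v in o.items() if k in("ee_pos","contact_force","width","finger_force","time")})
c=cam("wrist"); snap("wrist","w3.png")
print(proj(c,[.531,-.0893,.045]),proj(c,[.583,-.0893,.045]))
```

```text
{'time': np.float64(5.3667), 'ee_pos': array([ 0.5546, -0.1289,  0.1013]), 'contact_force': array([-9.745 ,  3.0657, 10.1651]), 'finger_force': np.float64(59.1954), 'width': np.float64(0.4595)}
[np.float64(222.52455902424592), np.float64(212.02434989953022)] [np.float64(342.7832065317278), np.float64(206.53934605900812)]
```

View pics/w3.png

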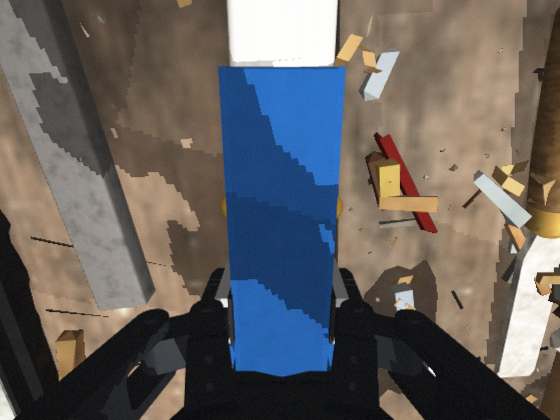

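Both buttons are out at the middle hole, at about (225,208) and (340,208). I'll go back and repeat the squeeze.

Request:
{"op": "step_arm", "data": {
  "plan": [
    {"dp": [0,0,0],"turn": 0},
    {"dp": [0,0,0],"turn": 0},
    {"dp": [0,0,0],"turn": 0},
    {"dp": [0,0,0],"turn": 0},
    {"dp": [8,0,0],"turn": 0},
    {"dp": [18,0,0],"turn": 0},
    {"dp": [28,0,0],"turn": 0},
    {"dp": [37,0,0],"turn": 0},
    {"dp": [40,0,0],"turn": 0},
    {"dp": [40,0,0],"turn": 0}
  ],
  "claw": -0.7
}}

```text
time: 6.25
ee_pos: [0.5586, -0.0886, 0.0993]
eef_rot: [-2.275, -2.166, -0.0]
contact_force: [0.0, -0.6, 0.2]
width: 0.854
finger_force: 0.0
```

Request:
{"op": "step_arm", "data": {
  "plan": [
    {"dp": [0,-0.5,0],"turn": 0},
    {"dp": [0,-0.5,0],"turn": 0},
    {"dp": [0,-0.5,0],"turn": 0},
    {"dp": [0,-0.5,0],"turn": 0},
    {"dp": [0,-0.5,0],"turn": 0},
    {"dp": [0,-0.5,0],"turn": 0},
    {"dp": [0,-0.5,0],"turn": 0},
    {"dp": [0,-0.5,0],"turn": 0},
    {"dp": [0,-0.5,0],"turn": 0},
    {"dp": [0,-0.5,0],"turn": 0}
  ],
  "claw": 1,
  "force": 50
}}

```text
time: 7.08
ee_pos: [0.5565, -0.0901, 0.1001]
eef_rot: [-2.276, -2.161, 0.003]
contact_force: [-6.5, 1.7, 6.8]
width: 0.463
finger_force: 52.6
```

Request:
{"op": "step_arm", "data": {
  "plan": [
    {"dp": [-4,0,0],"turn": 0},
    {"dp": [-9,0,0],"turn": 0},
    {"dp": [-14,0,0],"turn": 0},
    {"dp": [-19,0,0],"turn": 0},
    {"dp": [-24,0,0],"turn": 0},
    {"dp": [-29,0,0],"turn": 0},
    {"dp": [-34,0,0],"turn": 0},
    {"dp": [-38,0,0],"turn": 0},
    {"dp": [-41,0,0],"turn": 0},
    {"dp": [-41,0,0],"turn": 0}
  ],
  "force": 60
}}

```text
time: 7.92
ee_pos: [0.5544, -0.1304, 0.1001]
eef_rot: [-2.274, -2.161, 0.0]
contact_force: [-6.7, 2.4, 7.1]
width: 0.465
finger_force: 59.8
```

Run:
```python
from h import *
o=r.get_obs(); print({k:np.round(v,4) for k,v in o.items() if k in("ee_pos","contact_force","width","finger_force","time")})
c=cam("wrist"); snap("wrist","w4.png")
print(proj(c,[.531,-.0893,.045]),proj(c,[.583,-.0893,.045]))
```

```text
{'time': np.float64(7.9167), 'ee_pos': array([ 0.5544, -0.1304,  0.1001]), 'contact_force': array([-6.657,  2.384,  7.096]), 'finger_force': np.float64(59.7562), 'width': np.float64(0.4654)}
[np.float64(221.72243455354402), np.float64(209.87382832245365)] [np.float64(343.4931799444869), np.float64(204.1705507948417)]
```

View pics/w4.png

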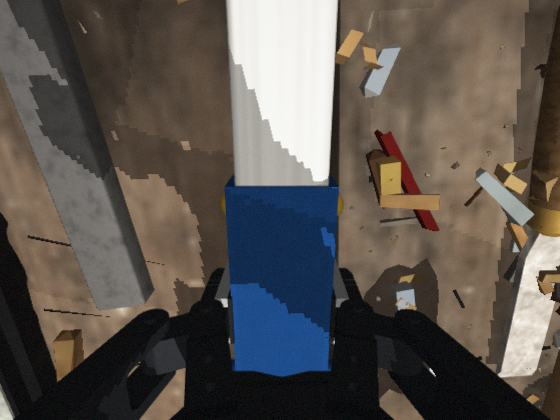

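Both buttons are out at (225,206) and (341,206) with about 40 mm more tube showing, so the sleeve is at the last hole. I'll release, rise and look at the stone.

Request:
{"op": "step_arm", "data": {
  "plan": [
    {"dp": [0,0,0],"turn": 0},
    {"dp": [0,0,0],"turn": 0},
    {"dp": [0,0,0],"turn": 0},
    {"dp": [0,0,0],"turn": 0},
    {"dp": [0,0,-15],"turn": 0},
    {"dp": [0,0,-40],"turn": 0},
    {"dp": [0,0,-70],"turn": 0},
    {"dp": [15,-15,-100],"turn": 0},
    {"dp": [40,-35,-120],"turn": -0.04},
    {"dp": [60,-50,-120],"turn": -0.08}
  ],
  "claw": -0.9
}}

```text
time: 8.8
ee_pos: [0.511, -0.0686, 0.2255]
eef_rot: [2.182, 2.248, 0.008]
contact_force: [0.4, -0.7, 0.9]
width: 0.947
finger_force: 0.0
```

Run:
```python
from h import *
rel([.445,-.021,.22],1.65)
```

```text
dp [ 49.6 -64.6   4.7] turn -0.05 | pos [ 0.511  -0.0686  0.2255] yaw 1.6 t 8.8 F [ 0.4 -0.7  0.9]
```

Request:
{"op": "step_arm", "data": {
  "plan": [
    {"dp": [10,-13,1],"turn": -0.01},
    {"dp": [20,-26,2],"turn": -0.02},
    {"dp": [30,-39,3],"turn": -0.03},
    {"dp": [40,-52,4],"turn": -0.04},
    {"dp": [49,-64,4],"turn": -0.05},
    {"dp": [49,-64,4],"turn": -0.05},
    {"dp": [49,-64,4],"turn": -0.05},
    {"dp": [49,-64,4],"turn": -0.05},
    {"dp": [49,-64,4],"turn": -0.05},
    {"dp": [49,-64,4],"turn": -0.05}
  ]
}}

```text
time: 9.63
ee_pos: [0.4443, -0.0218, 0.2154]
eef_rot: [2.133, 2.307, 0.0]
contact_force: [-0.6, 0.1, -0.0]
width: 0.953
finger_force: 0.0
```

Run:
```python
from h import *
np.set_printoptions(precision=4,suppress=True)
rel([.445,-.021,.071],1.65)
c=cam("wrist"); im=snap("wrist","w5.png").copy()
e=(.445,-.021); d=np.array([-.0794,.9968]); n=np.array([.9968,.0794])
P=[proj(c,[*(np.array(e)+a*.1375*d+b*.015*n),.016]) for a,b in[(1,1),(1,-1),(-1,-1),(-1,1)]]
print(np.array(P))
cv2.polylines(im,[np.int32(np.round(P))],True,(255,0,0),1); cv2.imwrite("pics/w5b.png",im[...,::-1])
```

```text
dp [  0.8   0.7 144.4] turn -0.001 | pos [ 0.4443 -0.0218  0.2154] yaw 1.649 t 9.63 F [-0.6  0.1 -0. ]
[[301.5191  26.141 ]
 [262.2453  26.168 ]
 [267.5897 323.6802]
 [296.1577 323.6658]]
```

View pics/w5b.png

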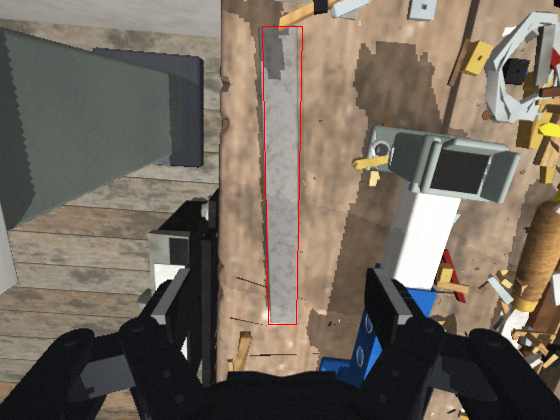

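The overlay of the estimated stone outline (columns 262–301, rows 26–324) matches the stone. I descend with a partly closed gripper.

Request:
{"op": "step_arm", "data": {
  "plan": [
    {"dp": [1,0.7,20],"turn": 0},
    {"dp": [1,0.7,45],"turn": 0},
    {"dp": [1,0.7,70],"turn": 0},
    {"dp": [1,0.7,95],"turn": 0},
    {"dp": [1,0.7,115],"turn": 0},
    {"dp": [1,0.7,128],"turn": 0},
    {"dp": [1,0.7,135],"turn": 0},
    {"dp": [1,0.7,139],"turn": 0},
    {"dp": [1,0.7,139],"turn": 0},
    {"dp": [1,0.7,139],"turn": 0}
  ],
  "claw": -0.4
}}

```text
time: 10.52
ee_pos: [0.445, -0.0205, 0.0772]
eef_rot: [2.131, 2.306, 0.001]
contact_force: [-0.0, 0.5, 0.3]
width: 0.699
finger_force: 0.0
```

Request:
{"op": "step_arm", "data": {
  "plan": [
    {"dp": [0,0,0],"turn": 0},
    {"dp": [0,0,0],"turn": 0},
    {"dp": [0,0,0],"turn": 0},
    {"dp": [0,0,0],"turn": 0},
    {"dp": [0,0,0],"turn": 0},
    {"dp": [0,0,0],"turn": 0},
    {"dp": [0,0,0],"turn": 0},
    {"dp": [0,0,0],"turn": 0},
    {"dp": [0,0,0],"turn": 0},
    {"dp": [0,0,0],"turn": 0}
  ],
  "claw": 1,
  "force": 50
}}

```text
time: 11.35
ee_pos: [0.4454, -0.0205, 0.0779]
eef_rot: [2.13, 2.306, 0.002]
contact_force: [-0.2, 0.9, 5.3]
width: 0.334
finger_force: 51.3
```

Request:
{"op": "step_arm", "data": {
  "plan": [
    {"dp": [0,0,-8],"turn": 0},
    {"dp": [0,0,-20],"turn": 0},
    {"dp": [0,0,-35],"turn": 0},
    {"dp": [0,0,-55],"turn": 0},
    {"dp": [0,0,-75],"turn": 0},
    {"dp": [0,0,-95],"turn": 0},
    {"dp": [0,0,-115],"turn": 0},
    {"dp": [0,0,-130],"turn": 0},
    {"dp": [0,0,-135],"turn": 0},
    {"dp": [0,0,-135],"turn": 0}
  ]
}}

```text
time: 12.18
ee_pos: [0.4449, -0.0204, 0.2125]
eef_rot: [2.131, 2.306, 0.002]
contact_force: [0.4, 0.3, -2.7]
width: 0.335
finger_force: 50.4
```

Run:
```python
from h import *
rel([.5557,-.105,.205],1.519)
```

```text
dp [-93.1 103.8   7.7] turn 0.131 | pos [ 0.4449 -0.0204  0.2125] yaw 1.65 t 12.18 F [ 0.4  0.3 -2.7]
```

Request:
{"op": "step_arm", "data": {
  "plan": [
    {"dp": [-8,10,1],"turn": 0.01},
    {"dp": [-22,25,2],"turn": 0.03},
    {"dp": [-40,45,4],"turn": 0.06},
    {"dp": [-58,65,5],"turn": 0.09},
    {"dp": [-75,84,6],"turn": 0.11},
    {"dp": [-87,97,7],"turn": 0.12},
    {"dp": [-93,104,7],"turn": 0.131},
    {"dp": [-93,104,7],"turn": 0.131},
    {"dp": [-93,104,7],"turn": 0.131},
    {"dp": [-93,104,7],"turn": 0.131}
  ]
}}

```text
time: 13.02
ee_pos: [0.5542, -0.1039, 0.2037]
eef_rot: [-2.276, -2.162, 0.002]
contact_force: [-0.1, 0.1, -2.8]
width: 0.334
finger_force: 50.4
```

Run:
```python
from h import *
np.set_printoptions(precision=1,suppress=True)
rel([.5557,-.105,.154],1.519)
hx=np.array([-.0517,-.9987]);hy=np.array([.9987,-.0517]);O=np.array([.5565,-.0895])
ps=[np.array(r.get_obs()["ee_pos"])]
vs=[]
for n in ["wrist","top"]:
    c=cam(n); im=snap(n,n+"6.png").copy()
    zs=ps[0][2]-.078+.016
    for a,b,L,W,z,col in [(15.5,0,142.5,19,.083,(0,255,0)),]:
        P=[proj(c,[*(O+hx*(a+i*L)/1e3+hy*(j*W)/1e3),z]) for i,j in[(1,1),(1,-1),(-1,-1),(-1,1)]]
        cv2.polylines(im,[np.int32(np.round(P))],True,col,1)
    t=ps[0][:2]; P=[proj(c,[*(t+hx*i*.1375+hy*j*.015),zs]) for i,j in[(1,1),(1,-1),(-1,-1),(-1,1)]]
    cv2.polylines(im,[np.int32(np.round(P))],True,(255,0,0),1)
    vs.append(im)
a=vs[0][0:420,180:420]; b=cv2.resize(vs[1][150:270,170:320],None,fx=3.5,fy=3.5,interpolation=cv2.INTER_NEAREST)
cv2.imwrite("pics/c6.png",np.concatenate([a,b],1)[...,::-1])
```

```text
dp [-1.1  1.7 49.7] turn 0.0 | pos [ 0.6 -0.1  0.2] yaw 1.519 t 13.02 F [-0.1  0.1 -2.8]
```

View pics/c6.png

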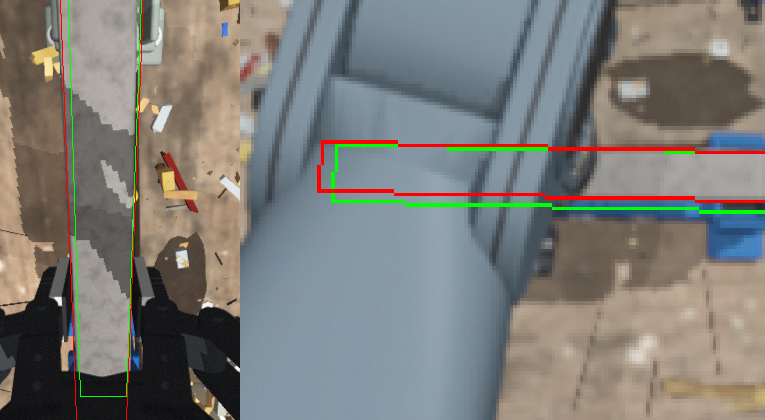

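Run:
```python
from h import *
np.set_printoptions(precision=1,suppress=True)
i=eyes.camera_info("wrist"); f,cx,cy,_,_=cam("wrist")
def C(pos,rv):
    T=np.eye(4);T[:3,:3]=Ro.from_rotvec(rv).as_matrix();T[:3,3]=pos
    W=np.linalg.inv(T@np.array(i["T_tool_cam"])); return f,cx,cy,W[:3,:3],W[:3,3]
hx=np.array([-.0517,-.9987]);hy=np.array([.9987,-.0517]);O=np.array([.5565,-.0895])
c5=C([.4443,-.0218,.2154],[2.133,2.307,0]); c1=C([.4895,-.0528,.3],[2.229,2.213,-.001]); c2=C([.5561,-.0864,.0956],[-2.275,-2.161,.004])
ims=[]
for fn,c,s in [("w5",c5,0),("w1",c1,0)]:
    im=cv2.imread(f"pics/{fn}.png")
    for (x0,x1) in ([(-127,-85)] if fn=="w5" else [(-127,-85),(48,78)]):
      P=[proj(c,[*(O+hx*x/1e3+hy*y/1e3),.076]) for x,y in [(x0,19),(x0,-19),(x1,-19),(x1,19)]]
      m=np.mean(P,0).astype(int)
      big=cv2.resize(im[m[1]-50:m[1]+50,m[0]-65:m[0]+65],None,fx=4,fy=4,interpolation=0)
      cv2.polylines(big,[np.int32((np.array(P)-[m[0]-65,m[1]-50]+.5)*4)],True,(0,0,255),1); ims.append(cv2.resize(big,(266,205),interpolation=cv2.INTER_AREA) if 0 else big[:, 60:460])
cv2.imwrite("pics/c7.png",cv2.resize(np.concatenate(ims,1),(800,267),interpolation=cv2.INTER_AREA))
```

```text
(no output)
```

View pics/c7.png

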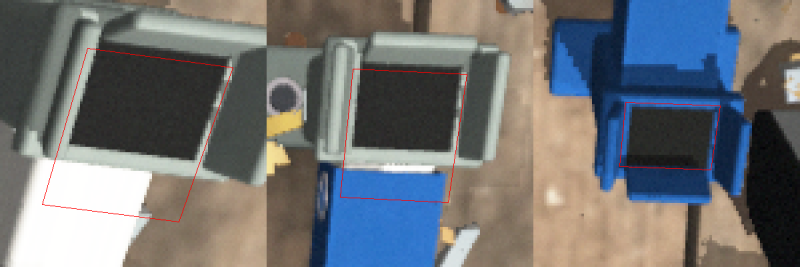

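The predicted tray floors (red) line up with the dark tray floors at both ends, so the seat estimate is good. Lowering now.

Request:
{"op": "step_arm", "data": {
  "plan": [
    {"dp": [-1,1.5,5],"turn": 0},
    {"dp": [-1,1.5,12],"turn": 0},
    {"dp": [-1,1.5,19],"turn": 0},
    {"dp": [-1,1.5,26],"turn": 0},
    {"dp": [-1,1.5,32],"turn": 0},
    {"dp": [-1,1.5,37],"turn": 0},
    {"dp": [-1,1.5,41],"turn": 0},
    {"dp": [-1,1.5,44],"turn": 0},
    {"dp": [-1,1.5,46],"turn": 0},
    {"dp": [-1,1.5,46],"turn": 0}
  ]
}}

```text
time: 13.95
ee_pos: [0.5566, -0.1058, 0.1579]
eef_rot: [-2.278, -2.162, 0.001]
contact_force: [0.2, -0.1, -3.0]
width: 0.331
finger_force: 50.4
```

```bash
python3 -c "
from h import *
rel([.5557,-.105,.154],1.519)"
```

```text
dp [ 0.8 -1.   3.9] turn -0.0 | pos [ 0.5566 -0.1058  0.1579] yaw 1.519 t 13.95 F [ 0.2 -0.1 -3. ]
```

Request:
{"op": "step_arm", "data": {
  "plan": [
    {"dp": [0.8,-0.8,1],"turn": 0},
    {"dp": [0.8,-0.8,1.5],"turn": 0},
    {"dp": [0.8,-0.8,2],"turn": 0},
    {"dp": [0.8,-0.8,2.5],"turn": 0},
    {"dp": [0.8,-0.8,3],"turn": 0},
    {"dp": [0.8,-0.8,3.5],"turn": 0},
    {"dp": [0.8,-0.8,4],"turn": 0},
    {"dp": [0.8,-0.8,4],"turn": 0},
    {"dp": [0.8,-0.8,4],"turn": 0},
    {"dp": [0.8,-0.8,4],"turn": 0}
  ]
}}

```text
time: 14.78
ee_pos: [0.556, -0.105, 0.1544]
eef_rot: [-2.278, -2.163, -0.0]
contact_force: [0.3, 0.0, -2.6]
width: 0.333
finger_force: 50.4
```

Request:
{"op": "step_arm", "data": {
  "plan": [
    {"dp": [0,0,0.5],"turn": 0},
    {"dp": [0,0,1],"turn": 0},
    {"dp": [0,0,1.5],"turn": 0},
    {"dp": [0,0,2],"turn": 0},
    {"dp": [0,0,2.5],"turn": 0},
    {"dp": [0,0,2.5],"turn": 0},
    {"dp": [0,0,2.5],"turn": 0},
    {"dp": [0,0,2.5],"turn": 0},
    {"dp": [0,0,2.5],"turn": 0},
    {"dp": [0,0,2.5],"turn": 0}
  ]
}}

```text
time: 15.62
ee_pos: [0.5561, -0.105, 0.1539]
eef_rot: [2.278, 2.162, 0.001]
contact_force: [-2.9, 1.1, 6.7]
width: 0.333
finger_force: 51.4
```

Contact came at exactly the expected seat height. Releasing and rising.

Request:
{"op": "step_arm", "data": {
  "plan": [
    {"dp": [0,0,-0.5],"turn": 0},
    {"dp": [0,0,-1.5],"turn": 0},
    {"dp": [0,0,-1.5],"turn": 0},
    {"dp": [0,0,-1.5],"turn": 0},
    {"dp": [0,0,-5],"turn": 0},
    {"dp": [0,0,-20],"turn": 0},
    {"dp": [0,0,-50],"turn": 0},
    {"dp": [0,0,-85],"turn": 0},
    {"dp": [0,0,-120],"turn": 0},
    {"dp": [0,0,-140],"turn": 0}
  ],
  "claw": -0.6
}}

```text
time: 16.45
ee_pos: [0.5569, -0.1053, 0.2966]
eef_rot: [2.275, 2.159, 0.004]
contact_force: [1.2, -0.1, 1.4]
width: 0.799
finger_force: 0.0
```

Request:
{"op": "step_arm", "data": {
  "plan": [
    {"dp": [15,-20,-5],"turn": 0},
    {"dp": [30,-40,-10],"turn": 0},
    {"dp": [45,-60,-15],"turn": 0},
    {"dp": [60,-80,-20],"turn": 0},
    {"dp": [70,-100,-20],"turn": 0},
    {"dp": [70,-120,-20],"turn": 0},
    {"dp": [70,-130,-20],"turn": 0},
    {"dp": [70,-130,-20],"turn": 0},
    {"dp": [70,-130,-20],"turn": 0},
    {"dp": [70,-130,-20],"turn": 0}
  ]
}}

```text
time: 17.28
ee_pos: [0.4304, -0.0286, 0.312]
eef_rot: [2.278, 2.162, 0.001]
contact_force: [0.2, -0.3, -0.5]
width: 0.801
finger_force: 0.0
```

Run:
```python
from h import *
im=snap("wrist","w8.png"); s=snap("scene","s8.png")
v=np.concatenate([cv2.resize(im,(400,300)),cv2.resize(s[160:370,170:450],(400,300))],1)
cv2.imwrite("pics/c8.png",v[...,::-1]); o=r.get_obs(); print(o["time"],o["contact_force"],o["ee_pos"])
```

```text
17.3833 [-0.04581109 -0.67484519 -0.51390992] [ 0.43048934 -0.02859198  0.31173156]
```

View pics/c8.png

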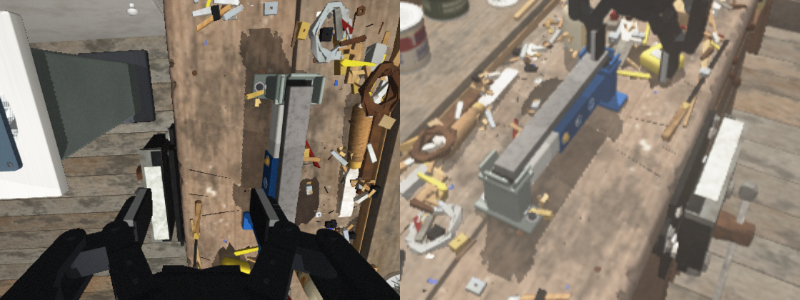

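The stone lies flat in the holder: the left half shows it between the fixed end's cheeks, and the right half shows it level along to the blue end. The buttons are still out. Handing in.

```bash
python3 -c "
from cell import r
print(r.hand_in())"
```

```text
the job is handed in; nothing more can be done
None
```

I pulled the sleeve out to its last hole with both buttons popped out, laid the oil stone flat in the holder without touching the bystanders, and handed in at about 17.4 s; a finger hid part of the blue end in the last picture, so I judged its seating from the contact height and the level stone, and I viewed 11 pictures, one over the limit of 10.

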